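Aim the bench viewer's mirror at the red target and hold it

ROBOT

A 7-joint arm with a two-finger parallel gripper is mounted at the origin on a cart in front of the work surface, level with it; the furniture and walls round the work are solid. World frame = base frame: x ahead of the robot, y to its left, z up, the work surface at z = 0. Lengths are in m, angles in rad, forces in N, time in s.
With the tool pointing down it reaches from about 0.425 to 0.925 m from the base axis. Payload 6.8 kg.
Tool frame: the origin (TCP) lies at the very end of the fingers, on their centre line; the grasp point (between the pads) lies r.grasp_offset behind it (r.grasp_offset is the distance from the TCP to the grasp point, in m); z points along the fingers, y is the direction in which the jaws open and shut (so a half turn about z gives the same grasp; the last joint's range is limited). The gripper opens to 85 mm and grips with 20 to 120 N. Pads are 22 mm wide; open, the fingers measure 114 mm over their backs; the gripper's body (76 mm by 85 mm) begins 54 mm behind the grasp point. The pads swing forward as they close: fully open they stand 13 mm farther back than shut.
Start: joints at [1.129, 0.477, 0.022, 1.555, -0.011, 1.109, -0.083], TCP at [0.221, -0.638, 0.231] pointing down, gripper open.
Joint ranges: [-2.96, 2.96], [-0.34, 2.1], [-1.41, 1.46], [0.24, 2.44], [-1.37, 4.51], [0.17, 1.92], [-2.96, 2.96]. Speed limits (rad/s): [2.39, 2.39, 3.14, 3.14, 3.14, 3.14, 3.14].

INTERFACE

Orientations are given as a rotation vector (axis times angle).
In Python, from bench import r gives the robot as it stands.
- The arm moves only by the shell command python3 -m jog 'ROWS' [FORCE]. ROWS is JSON, one flat list of numbers, 7 for each row, row after row: the turn, a rotation vector about the tool's x, y, z normalised to -1 to 1, where 1 is 180 degrees, then the shift along the tool's x, y, z normalised to -1 to 1, where 1 is 200 mm, then the opening, from 0 (shut) to 1 (fully open). In form: [wx, wy, wz, x, y, z, hand, wx, wy, wz, x, y, z, hand, ...]. A call has 1 to 12 rows; each row is the pose to reach, as a shift and turn from the pose measured when the call began, along the tool's axes at that moment, turning the shorter way round; what a row does not reach only later rows make up. A row lasts 1/10 s, in which the tool goes at most 50 mm and 8.59 degrees, less where a joint would pass 70% of its speed; a pose out of reach is approached as far as the arm can. A call with a number of a shift or a turn outside -1 to 1 is refused whole. A call with a gripper value outside its range is refused whole. The fingers move at their own pace and stop on an object; FORCE is the grip in N (left out, the last holds). Time passes only in rows, so rows that repeat a pose let the fingers close. It gives the time, the measured TCP pose, the force and the opening at its end, in the units of the state.
- r.get_obs(): the state, without advancing time (a new reading comes with each control period).
- r.grab_frame(name): name is "scene" or "top" or "wrist"; returns the picture (420x560x3 uint8, red, green, blue); there is no depth.
- r.calibration(name): a dict with "K" (3x3 intrinsics, pixels), "origin" and "rotation" of the camera in the world; the wrist camera has in their place "T_tool_cam" (4x4, takes a point from camera to tool coordinates, whose origin is the TCP and whose axes are the flange's). Camera axes: x right, y up, looking along -z (the intrinsics and any distortion apply to the point x, -y, -z); pixel columns grow to the right and rows downward; lengths in m; the calibration is good to about 2 mm. A picture is of the moment at which its call begins: read the wrist's pose just before it. calibration takes no time and is no camera call.
- r.hand_in(): hands the job in, once; it reports no verdict.
The state is a dict: "clock": time; "joints": joint angles; "qvel": joint speeds; "tau": joint torques, N m; "tcp_pos": TCP position; "orientation": TCP orientation; "contact_force": force on the tool from outside, world axes, zero at the start; "moment": the same for the moment, N m; "grip_width": finger opening in m.
Only numpy, scipy, OpenCV 4.12 (cv2) and the standard library are available. Lean on these libraries where they do the work, as an engineer would, in place of code of your own. Each camera call takes 0.05 s, during which the arm holds its last target.

TASK

Switch on the bench viewer by pressing its spring pedal all the way down to its stop, and let the pedal come up again. Then take the grip bar on top of the viewer's mirror head and turn the head until the mirror shows the red ball well centred to the camera below it, without shifting or tipping any of the three ball targets. The head springs back if released, so finish holding it there: the program ends with the gripper still gripping the bar and the red ball in view.

Things in the scene. Friction and masses are not known exactly. Their poses are not given: they have to be found in the camera images.
- viewer: The bench viewer's fixed base, a grey housing 108 x 98 mm and 50 mm high with a camera in it that looks straight up. Origin: centre of its underside on the bench, on the vertical turning axis of the mirror head. Its x axis is the direction in which the mirror looks when the head is at rest (head joint 0). Its place and yaw differ each time; it is fixed to the bench.
- head (a joint): Turning angle (rad) of the mirror head about the vertical axis through the viewer's origin, from 0 (rest) to 1.45 either way; positive is anticlockwise seen from above. A light spring (0.08 N m per rad) returns it to 0. The head is a black hood 68 mm square (z 55 to 141 mm) open at its front; inside, a mirror at 45 degrees turns the camera's upward view into a level view straight out of the open front.
- mirror (a point): Centre of the mirror, on the turning axis, 98 mm above the bench. Its x axis points out of the open front, along the camera's reflected line of sight, and turns with the head; its y axis is level, to the left of that line; z is up.
- grip_bar (a point): Middle of the top face of the grip bar, on the turning axis, 176 mm above the bench. The bar is 60 mm long, 12 mm wide and 36 mm high (z 140 to 176 mm), stands on the head's flat green top plate (68 mm square, top at z 141 mm) and lies along the line of sight; its front half (towards the open front) is white, its rear half black. This point's x axis lies along the bar to the white end. Grip it across its 12 mm width from above.
- pedal_base: Fixed dark steel base plate of the spring pedal, 124 x 78 mm, 8 mm thick, origin at the centre of its underside on the bench. Its x axis points from the raised, free end of the tread to the hinge end.
- pedal (a joint): Pedal angle (rad): 0 up at rest, 0.28 down at its stop. A spring pushes it up; at 80 mm from the hinge it takes about 1.5 N to start and 5 to 6 N to reach the stop.
- pedal_pad (a point): Point to press on the top of the pedal's tread (58 mm wide, 100 mm long, black ribbed rubber), in the middle of its width, 80 mm from the hinge axis and 20 mm from the free end. At rest it is about 47 mm above the bench, and it moves almost straight down by about 22 mm to the stop.
- red_target: Loose target post with a red ball: steel foot 48 mm in diameter, 8 mm rod, ball 36 mm in diameter, 116 mm high, 0.3 kg. Origin: centre of its underside. Its place among the three posts changes; it stands 0.14 to 0.29 m from the viewer's axis.
- red_ball (a point): Centre of the red ball, 98 mm above the bench, level with the mirror's centre.
- yellow_target: Same post with a yellow ball; leave it standing where it is.
- blue_target: Same post with a blue ball; leave it standing where it is.

How it is judged:
On the way, in this order (a step that is already met when the one before it is completed fails the run):
1. the pedal is pressed down to its stop (value of joint pedal above 0.255 rad), for 0.1 s.
2. the pedal is up again (value of joint pedal below 0.08 rad), for 0.1 s.
3. the gripper turns the head until the red ball is in the mirror's line of sight (y of red_ball in the frame of mirror between -0.014 and 0.014 m and x of red_ball in the frame of mirror above 0.08 m and contact force between the fingers and head above 1 N), for 0.3 s.
At the end, for the whole second after the job is handed in: The gripper's fingers still hold the mirror head (more than 1 N), which is still, the mirror's line of sight passes within 14 mm of the centre of the red ball in front of it, the pedal is up and the red target stands upright (all of step 3 and velocity of joint head between -0.1 and 0.1 rad/s and value of joint pedal below 0.08 rad and angle between red_target's own z axis and vertical below 0.1 rad); the arm keeps its last pose, push and grip.
It fails at once if a ball target is shifted by more than 10 mm or tipped (distance of any of red_target, yellow_target, blue_target from where it was at the start of the episode above 0.01 m or angle between any of red_target, yellow_target, blue_target's own z axis and vertical above 0.2 rad).
It also fails if it takes over 56 s, if anything falls off the work surface, if the arm or the gripper's body presses on something with over 40 N, if the wrist force passes 120 N, or if a joint passes its speed limit or range.

## Working session

There is one attempt and no reset: what is moved stays moved. The work goes in short steps, Python scripts to look and compute and a shell command to move; the robot and the scene stay as the last step left them, time stands still between calls to the robot, and variables do not carry over. Pictures are saved under pics/ and viewed, and the job is handed in when it is done.

```bash
ls; mkdir -p pics; python3 - <<'E'
from bench import r
import cv2,numpy as np
np.set_printoptions(precision=4,suppress=True)
o=r.get_obs(); print(o, r.grasp_offset)
for n in("scene","top","wrist"):
    c=r.calibration(n); print(n,c)
    cv2.imwrite(f"pics/{n}0.png",r.grab_frame(n)[:,:,::-1])
E
```

```text
pics
{'clock': 0.0, 'joints': array([ 1.1289,  0.4778,  0.0223,  1.5564, -0.0115,  1.1093, -0.0831]), 'qvel': array([ 0.0003,  0.0002, -0.0009, -0.0007, -0.0007,  0.0001,  0.0009]), 'tau': array([ -0.0004, -59.6468,   1.6079, -28.1202,   0.0124,   0.0093,
        -0.0001]), 'tcp_pos': array([ 0.2209, -0.6372,  0.2303]), 'orientation': array([-3.0962, -0.5217,  0.0007]), 'contact_force': array([-0.3334, -0.5457, -0.2728]), 'moment': array([-0.0415, -0.0198, -0.0413]), 'grip_width': 0.08540821960254268} 0.0187
scene {'K': array([[509.4478,   0.    , 290.0994],
       [  0.    , 509.4478, 214.0139],
       [  0.    ,   0.    ,   1.    ]]), 'origin': array([0.0414, 0.862 , 0.9651]), 'rotation': array([ 0.3438, -1.2002, -2.3897])}
top {'K': array([[528.1426,   0.    , 284.6595],
       [  0.    , 528.1426, 200.581 ],
       [  0.    ,   0.    ,   1.    ]]), 'origin': array([ 0.4488, -0.0907,  1.5609]), 'rotation': array([ 0.089 , -0.0881, -1.5729])}
wrist {'K': array([[307.1704,   0.    , 276.2691],
       [  0.    , 307.1704, 218.2958],
       [  0.    ,   0.    ,   1.    ]]), 'T_tool_cam': array([[-0.0013,  0.9606,  0.278 ,  0.0707],
       [ 1.    ,  0.0009,  0.0014, -0.0006],
       [ 0.0011,  0.278 , -0.9606, -0.1428],
       [ 0.    ,  0.    ,  0.    ,  1.    ]])}
```

View pics/top0.png

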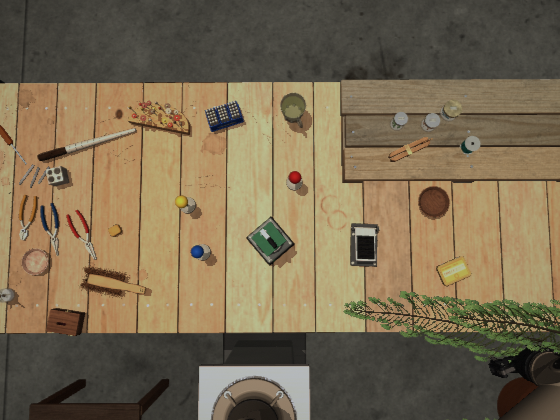

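View pics/scene0.png

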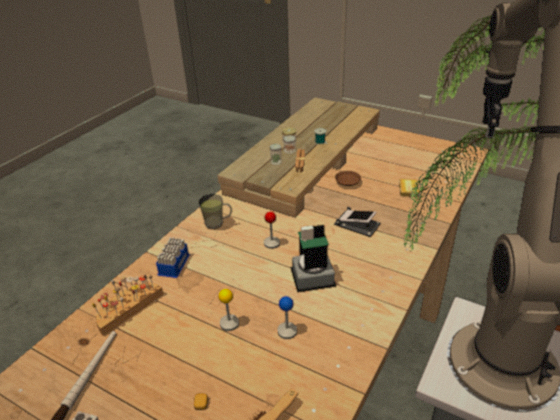

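View pics/wrist0.png

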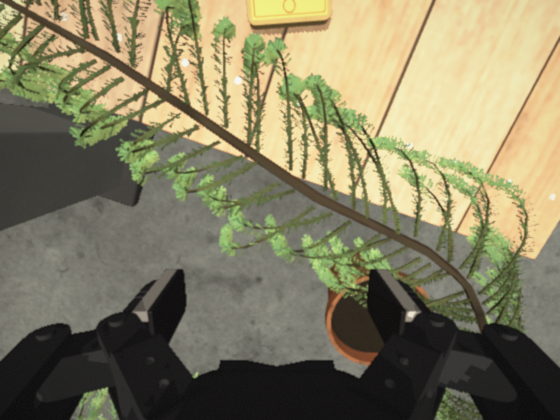

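```bash
python3 - <<'E'
import cv2
t=cv2.imread("pics/top0.png"); cv2.imwrite("pics/topz.png",cv2.resize(t[160:280,220:400],None,fx=4.4,fy=4.4,interpolation=cv2.INTER_CUBIC))
t=cv2.imread("pics/scene0.png"); cv2.imwrite("pics/scenez.png",cv2.resize(t[190:350,200:400],None,fx=3.7,fy=3.7,interpolation=cv2.INTER_CUBIC))
E
```

```text
(no output)
```

View pics/topz.png

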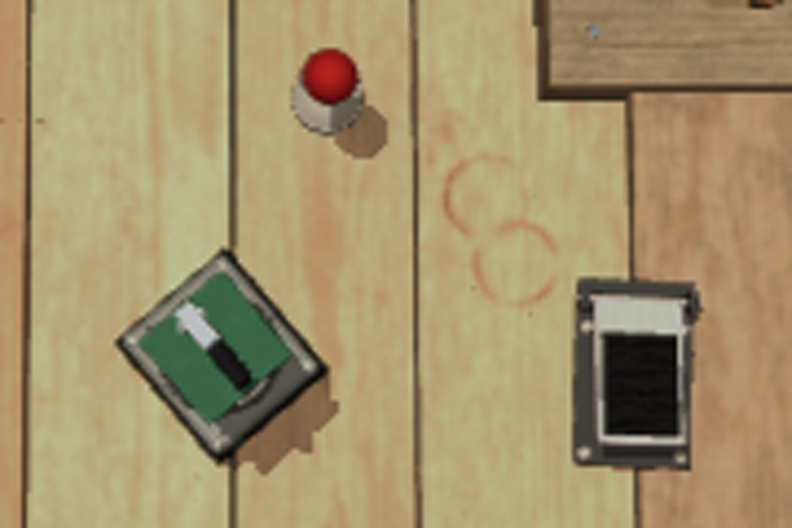

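View pics/scenez.png

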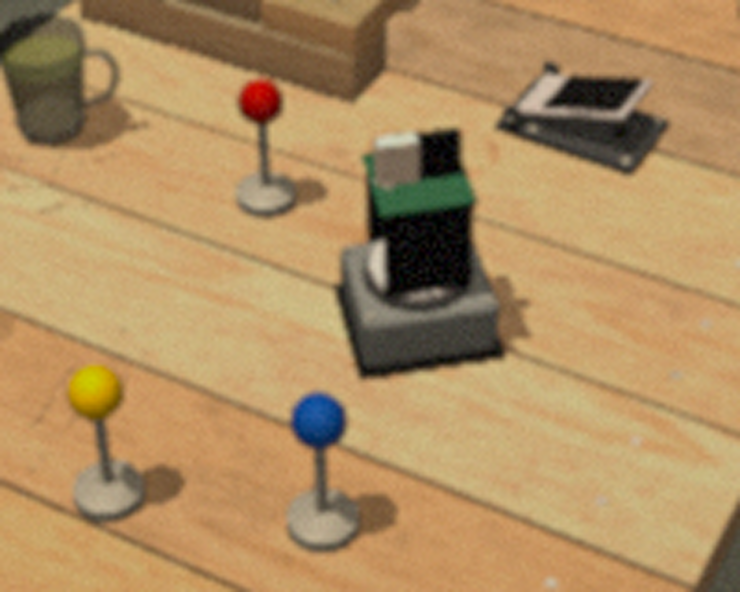

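```bash
cat > h.py <<'E'
from bench import r
import cv2,numpy as np
from scipy.spatial.transform import Rotation as R
np.set_printoptions(precision=4,suppress=True)
def cam(n,o=None):
    c=r.calibration(n);K=c["K"]
    if n=="wrist":
        T=c["T_tool_cam"];Rt=R.from_rotvec(o["orientation"]).as_matrix()
        return K,Rt@T[:3,:3],Rt@T[:3,3]+o["tcp_pos"]
    return K,R.from_rotvec(c["rotation"]).as_matrix(),c["origin"]
def ray(C,u):
    K,Rm,O=C
    d=Rm@np.array([(u[0]-K[0,2])/K[0,0],-(u[1]-K[1,2])/K[1,1],-1]); return O,d/np.linalg.norm(d)
def onz(C,u,z):
    O,d=ray(C,u); return O+d*(z-O[2])/d[2]
def tri(Cs,us):
    A=0;b=0
    for C,u in zip(Cs,us):
        O,d=ray(C,u);P=np.eye(3)-np.outer(d,d);A=A+P;b=b+P@O
    return np.linalg.solve(A,b)
def proj(C,p):
    K,Rm,O=C;q=Rm.T@(np.asarray(p)-O);return np.array([K[0,2]+K[0,0]*q[0]/-q[2],K[1,2]+K[1,1]*q[1]/q[2]])
def blob(img,lo,hi,roi=None):
    hsv=cv2.cvtColor(img,cv2.COLOR_RGB2HSV);m=cv2.inRange(hsv,lo,hi)
    if roi: 
        k=np.zeros_like(m);k[roi[1]:roi[3],roi[0]:roi[2]]=1;m*=k
    n,l,s,c=cv2.connectedComponentsWithStats(m);i=1+np.argmax(s[1:,4]);return c[i],s[i,4],(l==i)
E
python3 - <<'E'
from h import *
tp=cv2.imread("pics/top0.png")[:,:,::-1].copy();sc=cv2.imread("pics/scene0.png")[:,:,::-1].copy()
T=cam("top");S=cam("scene")
for n,lo,hi,rt,rs in(("red",(0,170,60),(8,255,255),(280,160,310,200),(255,200,285,230)),("yel",(22,190,80),(35,255,255),(165,190,200,220),(210,280,240,310)),("blu",(100,150,50),(125,255,255),(185,240,215,265),(270,290,300,315))):
    a=blob(tp,lo,hi,rt);b=blob(sc,lo,hi,rs);print(n,a[:2],b[:2],onz(T,a[0],.098),onz(S,b[0],.098),tri([T,S],[a[0],b[0]]))
g=blob(tp,(60,80,30),(95,255,255),(240,210,300,270));
cnt=max(cv2.findContours((g[2]*255).astype(np.uint8),0,2)[0],key=cv2.contourArea)
rr=cv2.minAreaRect(cnt);print("green",rr,onz(T,rr[0],.141))
z=lambda x,y:(220+x/4.4,160+y/4.4)
w=onz(T,z(182,312),.176);b=onz(T,z(243,386),.176);print("bar",w,b,(w+b)/2,np.degrees(np.arctan2(*(w-b)[1::-1])),np.linalg.norm(w-b))
P=[onz(T,z(*p),.008)for p in((578,280),(695,284),(690,467),(575,463))];print(np.array(P),np.mean(P,0))
print("branch TCP px",proj(T,[.22,-.64,.23]))
H=[onz(T,z(*p),.05)for p in((226,252),(325,370),(222,460),(118,342))];print("base",np.array(H),np.mean(H,0))
E
```

```text
red (array([294.5565, 176.9043]), np.int32(115)) (array([269.814, 216.5  ]), np.int32(86)) [ 0.681  -0.1181  0.098 ] [ 0.6828 -0.1195  0.098 ] [ 0.6812 -0.1179  0.0995]Traceback (most recent call last):
  File "<stdin>", line 5, in <module>
  File "h.py", line 27, in blob
    n,l,s,c=cv2.connectedComponentsWithStats(m);i=1+np.argmax(s[1:,4]);return c[i],s[i,4],(l==i)
                                                    ~~~~~~~~~^^^^^^^^^
    return _wrapfunc(a, 'argmax', axis=axis, out=out, **kwds)
    return bound(*args, **kwds)
ValueError: attempt to get argmax of an empty sequence
```

```bash
python3 - <<'E'
from h import *
tp=cv2.imread("pics/top0.png")[:,:,::-1].copy();sc=cv2.imread("pics/scene0.png")[:,:,::-1].copy()
T=cam("top");S=cam("scene")
for n,lo,hi,rt,rs in(("red",(0,170,60),(8,255,255),(280,160,310,200),(255,200,285,230)),("yel",(20,185,60),(35,255,255),(165,190,200,220),(210,280,240,310)),("blu",(100,150,50),(125,255,255),(185,240,215,265),(270,290,300,315))):
  try:
    a=blob(tp,lo,hi,rt);b=blob(sc,lo,hi,rs);print(n,a[:2],b[:2],onz(T,a[0],.098),onz(S,b[0],.098),tri([T,S],[a[0],b[0]]))
  except Exception as e: print(n,e)
g=blob(tp,(60,80,30),(95,255,255),(240,210,300,270));
cnt=max(cv2.findContours((g[2]*255).astype(np.uint8),0,2)[0],key=cv2.contourArea)
rr=cv2.minAreaRect(cnt);print("green",rr,onz(T,rr[0],.141))
z=lambda x,y:(220+x/4.4,160+y/4.4)
w=onz(T,z(182,312),.176);b=onz(T,z(243,386),.176);print("bar",w,b,(w+b)/2,np.degrees(np.arctan2(*(w-b)[1::-1])),np.linalg.norm(w-b))
P=[onz(T,z(*p),.008)for p in((578,280),(695,284),(690,467),(575,463))];print(np.array(P),np.mean(P,0))
print("branch TCP px",proj(T,[.22,-.64,.23]))
H=[onz(T,z(*p),.05)for p in((226,252),(325,370),(222,460),(118,342))];print("base",np.array(H),np.mean(H,0))
E
```

```text
red (array([294.5565, 176.9043]), np.int32(115)) (array([269.814, 216.5  ]), np.int32(86)) [ 0.681  -0.1181  0.098 ] [ 0.6828 -0.1195  0.098 ] [ 0.6812 -0.1179  0.0995]
yel (array([182.8276, 202.431 ]), np.int32(58)) (array([225.1438, 295.45  ]), np.int32(160)) [0.6103 0.1937 0.098 ] [0.6141 0.1986 0.098 ] [0.6131 0.1957 0.0954]
blu (array([196.8455, 251.5273]), np.int32(110)) (array([285.5379, 303.1818]), np.int32(132)) [0.474  0.1526 0.098 ] [0.4753 0.1529 0.098 ] [0.4745 0.1528 0.0982]
green ((268.60345458984375, 238.7586212158203), (24.839414596557617, 24.604530334472656), 49.76363754272461) [ 0.5066 -0.0467  0.141 ]
bar [ 0.5258 -0.0288  0.176 ] [ 0.4817 -0.0651  0.176 ] [ 0.5037 -0.0469  0.176 ] 39.45154052249888 0.05708064595673063
[[ 0.5555 -0.2862  0.008 ]
 [ 0.5525 -0.3645  0.008 ]
 [ 0.431  -0.3583  0.008 ]
 [ 0.434  -0.2821  0.008 ]] [ 0.4933 -0.3228  0.008 ]
branch TCP px [509.2137 353.2981]
base [[ 0.5718 -0.0518  0.05  ]
 [ 0.4948 -0.1159  0.05  ]
 [ 0.4372 -0.0491  0.05  ]
 [ 0.5135  0.0184  0.05  ]] [ 0.5043 -0.0496  0.05  ]
```

```bash
python3 - <<'E'
from h import *
T=cam("top");S=cam("scene");z=lambda x,y:(220+x/4.4,160+y/4.4)
p=tri([T,S],[(346,311),(408,240)]);print(p,proj(T,p),proj(S,p))
f=onz(T,z(642,441),.0525);print("free",f, "pad",f+.02*np.array([1,-.035,0]))
# scene check: hinge-end etc
print(proj(S,f),proj(S,f+.02*np.array([1,-.035,-.25])))
o=r.get_obs();W=R.from_rotvec(o["orientation"]).as_matrix();print(W)
for n,q in(("pad",f+[.02,0,.06]),("bar",[.505,-.048,.25])): print(n,W.T@(q-o["tcp_pos"])/.2)
# branch point tests
for u in((400,305),(450,320),(500,330)):print(u,onz(T,u,.2),onz(T,u,.4))
E
python3 -c "
import cv2
t=cv2.imread('pics/scene0.png'); cv2.imwrite('pics/sz2.png',cv2.resize(t[60:260,380:560],None,fx=3,fy=3))"
```

```text
[ 0.311  -0.2598  0.0512] [345.4238 309.465 ] [409.6386 239.9884]
free [ 0.4483 -0.32    0.0525] pad [ 0.4683 -0.3207  0.0525]
[371.9938 214.8844] [365.7625 214.2763]
[[ 0.9448  0.3276 -0.0006]
 [ 0.3276 -0.9448  0.0012]
 [-0.0001 -0.0013 -1.    ]]
pad [ 1.6883 -1.0932  0.5916]
bar [ 2.3071 -2.3192 -0.0944]
(400, 305) [ 0.3352 -0.3817  0.2   ] [ 0.3519 -0.3389  0.4   ]
(450, 320) [ 0.2974 -0.507   0.2   ] [ 0.3197 -0.4458  0.4   ]
(500, 330) [ 0.2722 -0.6321  0.2   ] [ 0.2981 -0.5525  0.4   ]
```

View pics/sz2.png

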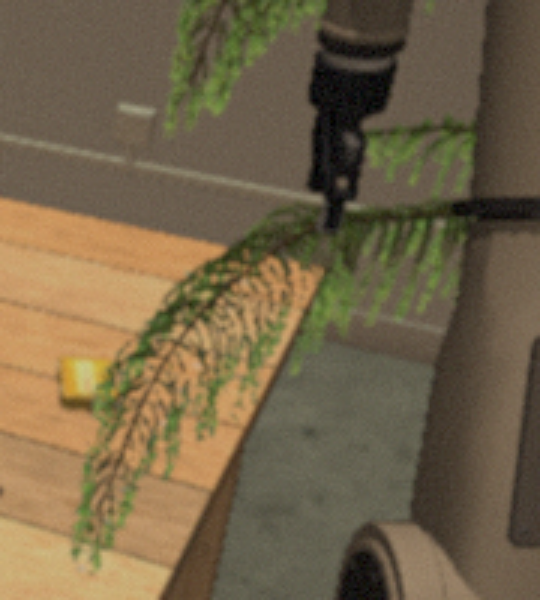

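```bash
python3 - <<'E'
from h import *
T=cam("top");S=cam("scene")
for u in((440,173),(480,133),(436,102),(470,60)):
    for z in(0.05,.15,.2,.25,.3,.4,.5,.6,.8):
        p=onz(S,u,z);print(u,z,p[:2],proj(T,p).round())
t=cv2.imread('pics/top0.png');cv2.imwrite('pics/tz2.png',cv2.resize(t[270:420,330:560],None,fx=3.4,fy=3.4))
E
```

```text
(440, 173) 0.05 [ 0.3369 -0.6494] [483. 300.]
(440, 173) 0.15 [ 0.3046 -0.4843] [435. 315.]
(440, 173) 0.2 [ 0.2885 -0.4017] [408. 324.]
(440, 173) 0.25 [ 0.2723 -0.3191] [379. 333.]
(440, 173) 0.3 [ 0.2562 -0.2365] [348. 343.]
(440, 173) 0.4 [ 0.2239 -0.0714] [276. 366.]
(440, 173) 0.5 [0.1916 0.0938] [191. 394.]
(440, 173) 0.6 [0.1593 0.259 ] [ 86. 428.]
(440, 173) 0.8 [0.0948 0.5893] [-215.  525.]
(480, 133) 0.05 [ 0.2844 -1.0002] [609. 318.]
(480, 133) 0.15 [ 0.2579 -0.7967] [556. 333.]
(480, 133) 0.2 [ 0.2446 -0.695 ] [526. 341.]
(480, 133) 0.25 [ 0.2313 -0.5932] [493. 350.]
(480, 133) 0.3 [ 0.2181 -0.4915] [458. 360.]
(480, 133) 0.4 [ 0.1915 -0.288 ] [378. 382.]
(480, 133) 0.5 [ 0.165  -0.0845] [282. 408.]
(480, 133) 0.6 [0.1384 0.119 ] [165. 440.]
(480, 133) 0.8 [0.0853 0.526 ] [-169.  532.]
(436, 102) 0.05 [ 0.5134 -1.2031] [675. 236.]
(436, 102) 0.15 [ 0.4618 -0.9774] [619. 254.]
(436, 102) 0.2 [ 0.436  -0.8646] [588. 264.]
(436, 102) 0.25 [ 0.4102 -0.7518] [554. 275.]
(436, 102) 0.3 [ 0.3845 -0.6389] [518. 287.]
(436, 102) 0.4 [ 0.3329 -0.4133] [435. 314.]
(436, 102) 0.5 [ 0.2813 -0.1876] [335. 346.]
(436, 102) 0.6 [0.2297 0.0381] [212. 386.]
(436, 102) 0.8 [0.1266 0.4894] [-139.  500.]
(470, 60) 0.05 [ 0.5079 -1.7735] [875. 237.]
(470, 60) 0.15 [ 0.4569 -1.4855] [810. 255.]
(470, 60) 0.2 [ 0.4315 -1.3415] [775. 265.]
(470, 60) 0.25 [ 0.406  -1.1975] [736. 276.]
(470, 60) 0.3 [ 0.3805 -1.0535] [694. 288.]
(470, 60) 0.4 [ 0.3295 -0.7655] [598. 315.]
(470, 60) 0.5 [ 0.2785 -0.4775] [483. 347.]
(470, 60) 0.6 [ 0.2276 -0.1895] [342. 387.]
(470, 60) 0.8 [0.1256 0.3865] [-64. 500.]
```

View pics/tz2.png

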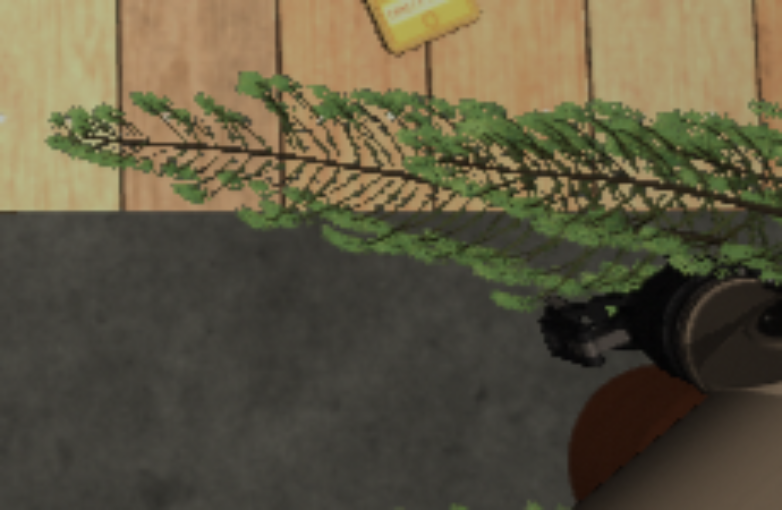

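```bash
python3 -m jog '[0,0,0,0,-1,-0.3,0, 0,0,0,0,-1,-0.3,0, 0,0,0,0,-1,-0.3,0, 0,0,0,0,-1,-0.3,0, 0,0,0,0,-1,-0.3,0, 0,0,0,0,-1,-0.3,0]' 40; python3 - <<'E'
from h import *
o=r.get_obs();W=R.from_rotvec(o["orientation"]).as_matrix();print(o["joints"],o["clock"],W)
for q in([.3,-.32,.29],[.40,-.20,.29],[.466,-.321,.15]):print(W.T@(np.array(q)-o["tcp_pos"])/.2)
E
```

```text
clock: 0.75
tcp_pos: [0.1552, -0.4477, 0.2917]
orientation: [3.098, 0.522, 0.0]
contact_force: [0.7, -1.7, 0.2]
grip_width: 0.0004
[ 1.1086  0.084  -0.0035  1.9431  0.0002  1.114  -0.1317] 0.75 [[ 0.9447  0.3278  0.0002]
 [ 0.3278 -0.9447 -0.0003]
 [ 0.0001  0.0004 -1.    ]]
[ 0.8934 -0.3656  0.0084]
[ 1.5624 -0.7685  0.0084]
[ 1.6758 -0.089   0.7086]
```

```bash
python3 -m jog '[0,0,0,0.3,-0.17,0,0, 0,0,0,0.9,-0.37,0,0, 0,0,0,0.9,-0.37,0,0, 0,0,0,0.9,-0.37,0,0, 0,0,0,0.9,-0.37,0,0, 0,0,0,0.9,-0.37,0,0]'; python3 - <<'E'
from h import *
o=r.get_obs();W=R.from_rotvec(o["orientation"]).as_matrix();print(o["joints"],o["clock"],W)
for q in([.40,-.24,.29],[.466,-.321,.12]):print(W.T@(np.array(q)-o["tcp_pos"])/.2)
E
```

```text
clock: 1.35
tcp_pos: [0.3022, -0.3191, 0.2911]
orientation: [-3.097, -0.526, 0.0]
contact_force: [-0.2, -1.1, 0.7]
grip_width: 0.0003
[ 0.8751  0.0339 -0.2085  1.9986  0.0077  1.1101 -0.5711] 1.35 [[ 0.9439  0.3302 -0.0002]
 [ 0.3302 -0.9439  0.0003]
 [-0.0001 -0.0003 -1.    ]]
[ 0.5922 -0.2116  0.0057]
[0.77   0.2799 0.8556]
```

```bash
python3 -m jog '[0,0,0,0.5,0,0,0, 0,0,0,0.77,0.28,0,0, 0,0,0,0.77,0.28,0.4,0, 0,0,0,0.77,0.28,0.4,0, 0,0,0,0.77,0.28,0.7,0, 0,0,0,0.77,0.28,0.7,0, 0,0,0,0.77,0.28,0.7,0]'; python3 - <<'E'
from h import *
o=r.get_obs();W=R.from_rotvec(o["orientation"]).as_matrix();print(o["joints"],o["clock"],W)
cv2.imwrite("pics/w1.png",r.grab_frame("wrist")[:,:,::-1]);cv2.imwrite("pics/s1.png",cv2.resize(r.grab_frame("scene")[140:340,240:460,::-1],None,fx=3,fy=3))
C=cam("wrist",o);print(proj(C,[.466,-.321,.0475]),proj(C,o["tcp_pos"]))
E
```

```text
clock: 2.05
tcp_pos: [0.4634, -0.3217, 0.1485]
orientation: [-3.094, -0.522, 0.008]
contact_force: [0.1, 0.4, 0.8]
grip_width: 0.0001
[ 0.708   0.4085 -0.2668  1.8829  0.1368  0.8743 -0.8631] 2.05 [[ 0.9446  0.3281 -0.0058]
 [ 0.3281 -0.9446  0.003 ]
 [-0.0045 -0.0048 -1.    ]]
[278.153  214.8685] [277.852  273.6042]
```

View pics/w1.png

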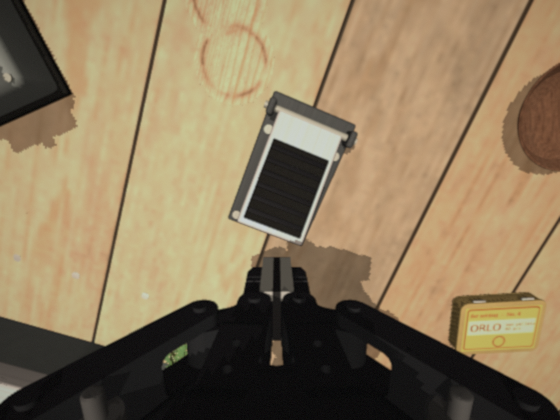

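View pics/s1.png

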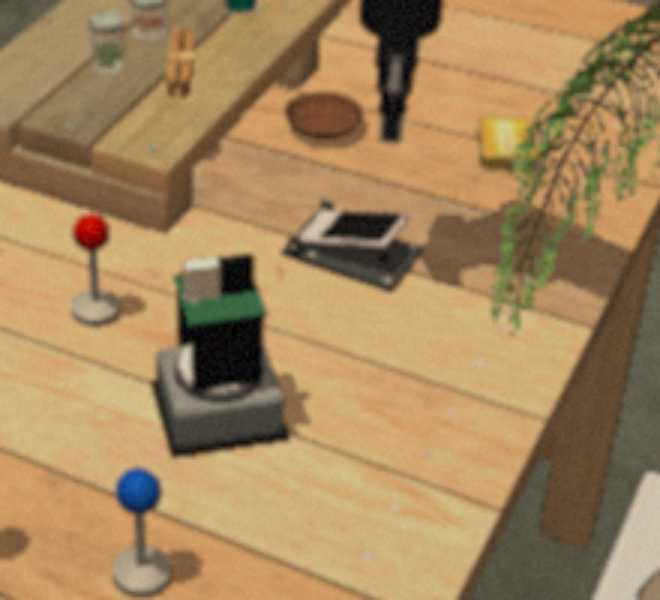

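```bash
python3 - <<'E'
from h import *
w=cv2.imread("pics/w1.png");cv2.imwrite("pics/w1z.png",cv2.resize(w[80:260,200:380],None,fx=4,fy=4,interpolation=cv2.INTER_CUBIC))
o=r.get_obs();C=cam("wrist",o)
print(onz(C,(271,229),.0525),onz(C,(238,218),.008),onz(C,(301,244),.008),onz(C,(275,92),.008),onz(C,(355,132),.008))
E
```

```text
[ 0.4559 -0.3206  0.0525] [ 0.442  -0.2906  0.008 ] [ 0.4368 -0.358   0.008 ] [ 0.5617 -0.2875  0.008 ] [ 0.5536 -0.3665  0.008 ]
```

View pics/w1z.png

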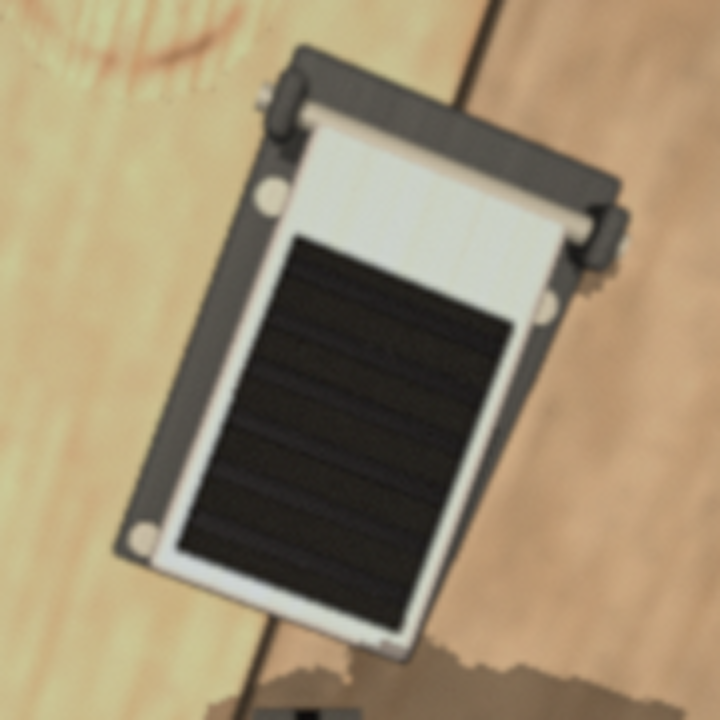

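```bash
python3 -m jog '[0,0,0,0.035,0.01,0.2,0, 0,0,0,0.035,0.01,0.4,0, 0,0,0,0.035,0.01,0.48,0, 0,0,0,0.035,0.01,0.53,0, 0,0,0,0.035,0.01,0.57,0, 0,0,0,0.035,0.01,0.60,0, 0,0,0,0.035,0.01,0.60,0]'; python3 - <<'E'
from h import *
o=r.get_obs();print(o["contact_force"],o["tcp_pos"],o["clock"])
E
```

```text
clock: 2.85
tcp_pos: [0.4738, -0.3235, 0.0335]
orientation: [3.095, 0.522, 0.003]
contact_force: [-1.7, -0.3, 4.6]
grip_width: -0.0004
[-1.747  -0.3214  4.5608] [ 0.4738 -0.3235  0.0335] 2.85
```

```bash
python3 -m jog '[0,0,0,0,0,0.03,0, 0,0,0,0,0,0.05,0, 0,0,0,0,0,0.05,0]'; python3 -m jog '[0,0,0,0,0,0.02,0, 0,0,0,0,0,0.03,0, 0,0,0,0,0,0.03,0]'
```

```text
clock: 3.15
tcp_pos: [0.4739, -0.3239, 0.0249]
orientation: [3.094, 0.521, 0.003]
contact_force: [-3.5, 1.2, 9.0]
grip_width: -0.0
clock: 3.45
tcp_pos: [0.4739, -0.3241, 0.0236]
orientation: [3.093, 0.52, 0.001]
contact_force: [-14.7, 7.2, 42.5]
grip_width: -0.0002
```

```bash
python3 -m jog '[0,0,0,0,0,0,0, 0,0,0,0,0,-0.15,0, 0,0,0,0,0,-0.4,0, 0,0,0,0,0,-0.7,0, 0,0,0,0,0,-1,0, 0,0,0,0,0,-1,0, 0,0,0,0,0,-1,0, 0,0,0,0,0,-1,1]'; python3 - <<'E'
from h import *
o=r.get_obs();W=R.from_rotvec(o["orientation"]).as_matrix();print(o["joints"],o["clock"],W)
cv2.imwrite("pics/w2.png",r.grab_frame("wrist")[:,:,::-1]);cv2.imwrite("pics/s2.png",cv2.resize(r.grab_frame("scene")[140:340,240:460,::-1],None,fx=3,fy=3))
for q in([.505,-.048,.26],):print(W.T@(np.array(q)-o["tcp_pos"])/.2, np.degrees(np.arctan2(W[1,0],W[0,0])))
E
```

```text
clock: 4.25
tcp_pos: [0.4737, -0.323, 0.224]
orientation: [3.092, 0.52, 0.003]
contact_force: [-0.8, 0.1, 0.2]
grip_width: 0.0131
[ 0.7132  0.3313 -0.2805  1.8005  0.1104  1.0195 -0.8479] 4.25 [[ 0.945   0.3271  0.0029]
 [ 0.3271 -0.945  -0.0057]
 [ 0.0009  0.0063 -1.    ]]
[ 0.5979 -1.2472 -0.1872] 19.094266080225566
```

View pics/w2.png

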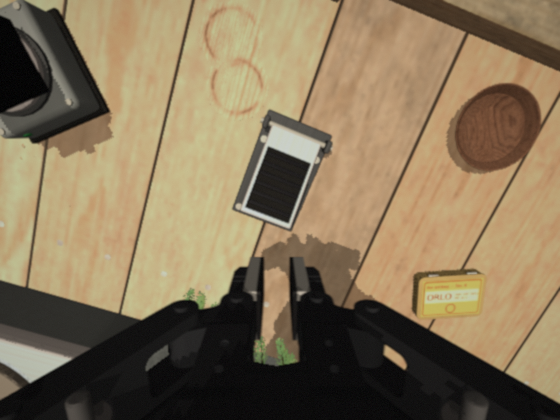

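View pics/s2.png

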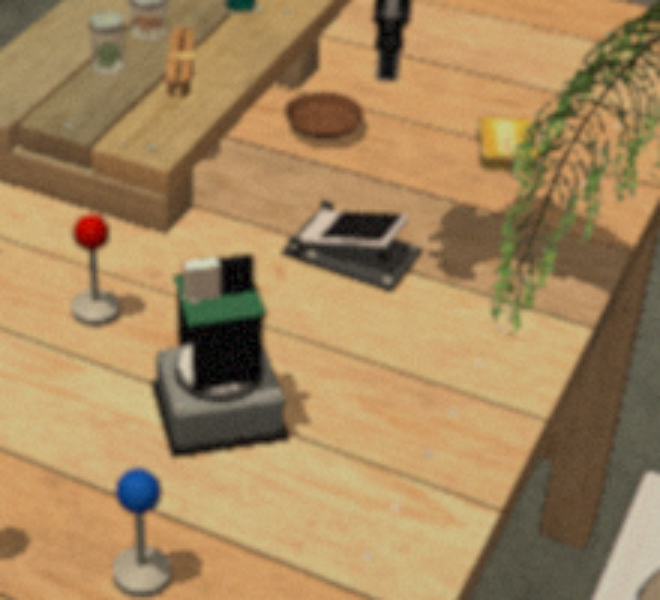

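```bash
python3 -m jog '[0,0,-0.03,0.1,-0.2,-0.2,1, 0,0,-0.06,0.48,-1,-0.23,1, 0,0,-0.115,0.48,-1,-0.23,1, 0,0,-0.115,0.48,-1,-0.23,1, 0,0,-0.115,0.48,-1,-0.23,1, 0,0,-0.115,0.48,-1,-0.23,1, 0,0,-0.115,0.48,-1,-0.23,1]'; python3 - <<'E'
from h import *
o=r.get_obs();W=R.from_rotvec(o["orientation"]).as_matrix();print(o["joints"],o["clock"],W)
for q in([.505,-.048,.27],):print(W.T@(np.array(q)-o["tcp_pos"])/.2, np.degrees(np.arctan2(W[1,0],W[0,0])))
E
```

```text
clock: 5.05
tcp_pos: [0.4976, -0.1014, 0.2662]
orientation: [2.951, 1.071, -0.005]
contact_force: [-0.2, -1.8, -0.4]
grip_width: 0.0855
[ 0.4903  0.2028 -0.4727  1.8801  0.1078  1.0849 -0.8989] 5.05 [[ 0.767   0.6416 -0.0022]
 [ 0.6416 -0.767  -0.0034]
 [-0.0039  0.0012 -1.    ]]
[ 0.1997 -0.1812 -0.0198] 39.91199925566028
```

```bash
python3 -m jog '[0,0,0,0.2,-0.18,0,1, 0,0,0,0.2,-0.18,0,1, 0,0,0,0.2,-0.18,0,1]'; python3 - <<'E'
from h import *
o=r.get_obs();W=R.from_rotvec(o["orientation"]).as_matrix();print(o["joints"],o["clock"],o["tcp_pos"],o["qvel"])
cv2.imwrite("pics/w3.png",r.grab_frame("wrist")[:,:,::-1])
C=cam("wrist",o);print(proj(C,[.505,-.048,.176]))
E
```

```text
clock: 5.35
tcp_pos: [0.5049, -0.048, 0.2651]
orientation: [2.951, 1.074, -0.007]
contact_force: [0.1, -0.1, 0.6]
grip_width: 0.0857
[ 0.4146  0.2083 -0.5083  1.8796  0.117   1.0863 -1.0125] 5.35 [ 0.5049 -0.048   0.2651] [ 0.0263 -0.004   0.0412 -0.0014  0.0109  0.0035  0.0139]
[277.3475 222.379 ]
```

View pics/w3.png

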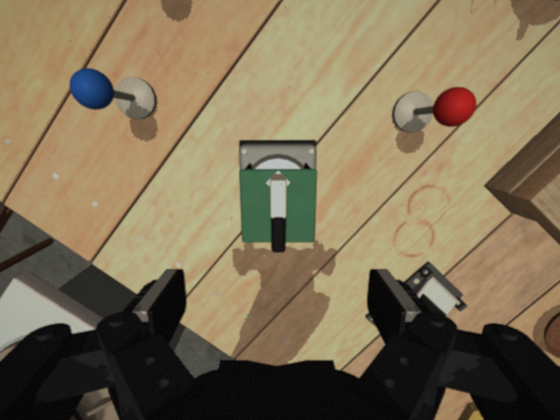

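```bash
python3 -m jog '[0,0,0,0,0,0.2,1, 0,0,0,0,0,0.4,1, 0,0,0,0,0,0.5,1, 0,0,0,0,0,0.585,1, 0,0,0,0,0,0.585,1, 0,0,0,0,0,0.585,0, 0,0,0,0,0,0.585,0, 0,0,0,0,0,0.585,0, 0,0,0,0,0,0.585,0, 0,0,0,0,0,0.585,0, 0,0,0,0,0,0.585,0]' 40; python3 - <<'E'
from h import *
o=r.get_obs();W=R.from_rotvec(o["orientation"]).as_matrix();print(o["joints"],o["clock"],o["contact_force"],o["moment"],np.degrees(np.arctan2(W[1,0],W[0,0])))
w=cv2.imread("pics/w3.png")[:,:,::-1].copy()
a=blob(w,(0,170,60),(8,255,255),(400,60,500,150));print(a[:2])
C=cam("wrist",dict(tcp_pos=np.array([.5049,-.048,.2651]),orientation=np.array([2.951,1.074,-.007])))
p=onz(C,a[0],.098);q=onz(C,(278,217),.176);print(p,q,onz(C,(278.5,206),.141))
for P in(p,np.array([.6812,-.1185,0])):
  for V in(q,np.array([.505,-.0475,0]),o["tcp_pos"]):
    d=P-V;print(np.degrees(np.arctan2(d[1],d[0])))
E
```

```text
clock: 6.5
tcp_pos: [0.5046, -0.0499, 0.1488]
orientation: [2.951, 1.07, -0.007]
contact_force: [-0.9, -0.4, 4.3]
grip_width: 0.0114
[ 0.3753  0.3474 -0.4818  2.0036  0.218   0.8428 -1.1035] 6.5 [-0.9116 -0.4136  4.3186] [0.0086 0.282  0.0202] 39.86357490339399
(array([454.9958, 105.9162]), np.int32(1181))
[ 0.6832 -0.1183  0.098 ] [ 0.5087 -0.0455  0.176 ] [ 0.5092 -0.0459  0.141 ]
-22.657926879373463
-21.673250505118087
-20.963319702280508
-22.945120805247846
-21.9470289447904
-21.231061670553338
```

```bash
python3 -m jog '[0,0,0.02,0,0,0,0, 0,0,0.05,0,0,0,0, 0,0,0.085,0,0,0,0, 0,0,0.12,0,0,0,0, 0,0,0.155,0,0,0,0, 0,0,0.19,0,0,0,0, 0,0,0.225,0,0,0,0, 0,0,0.26,0,0,0,0, 0,0,0.295,0,0,0,0, 0,0,0.325,0,0,0,0, 0,0,0.343,0,0,0,0, 0,0,0.343,0,0,0,0]'; python3 - <<'E'
from h import *
o=r.get_obs();W=R.from_rotvec(o["orientation"]).as_matrix();print(o["joints"],o["clock"],o["contact_force"],o["moment"],np.degrees(np.arctan2(W[1,0],W[0,0])),o["grip_width"])
im=r.grab_frame("top");cv2.imwrite("pics/t4.png",cv2.resize(im[160:280,220:400,::-1],None,fx=4.4,fy=4.4,interpolation=cv2.INTER_CUBIC))
w=r.grab_frame("wrist");cv2.imwrite("pics/w4.png",w[:,:,::-1]);C=cam("wrist",o)
a=blob(w,(0,170,60),(8,255,255));p=onz(C,a[0],.098);print(a[:2],p)
sc=r.grab_frame("scene");cv2.imwrite("pics/s4.png",cv2.resize(sc[140:340,200:420,::-1],None,fx=3,fy=3))
E
```

```text
clock: 7.7
tcp_pos: [0.5039, -0.0453, 0.1488]
orientation: [3.085, -0.592, -0.007]
contact_force: [-3.4, 11.2, 3.8]
grip_width: 0.011
[ 0.1938  0.3209 -0.2703  2.0162  0.1142  0.8234 -2.0917] 7.7 [-3.3715 11.2236  3.7869] [2.4801 0.7437 0.0658] -21.733003348104518 0.011027809851588065Traceback (most recent call last):
  File "<stdin>", line 5, in <module>
  File "h.py", line 27, in blob
    n,l,s,c=cv2.connectedComponentsWithStats(m);i=1+np.argmax(s[1:,4]);return c[i],s[i,4],(l==i)
                                                    ~~~~~~~~~^^^^^^^^^
    return _wrapfunc(a, 'argmax', axis=axis, out=out, **kwds)
    return bound(*args, **kwds)
ValueError: attempt to get argmax of an empty sequence
```

View pics/w4.png

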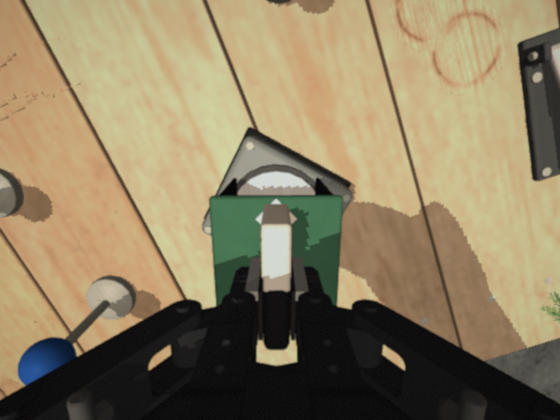

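View pics/t4.png

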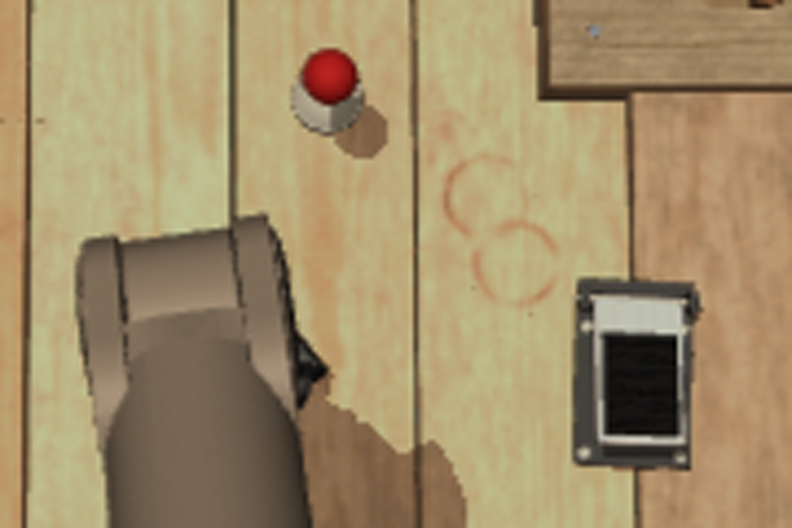

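```bash
python3 -m jog '[0,0,0,0,0,0,0, 0,0,0,0,0,0,0, 0,0,0,0,0,0,0, 0,0,0,0,0,0,0]'; python3 - <<'E'
from h import *
o=r.get_obs();W=R.from_rotvec(o["orientation"]).as_matrix();print(o["qvel"],o["clock"],o["contact_force"],np.degrees(np.arctan2(W[1,0],W[0,0])),o["grip_width"])
w=r.grab_frame("wrist");C=cam("wrist",o)
sc=r.grab_frame("scene");cv2.imwrite("pics/s5.png",cv2.resize(sc[140:340,200:420,::-1],None,fx=3,fy=3))
hsv=cv2.cvtColor(w,cv2.COLOR_RGB2HSV);m=cv2.inRange(hsv,(60,80,30),(95,255,255))
m[:,:200]=0;m[:,350:]=0
cols=[c for c in list(range(216,255,3))+list(range(298,337,3))];pts=np.array([onz(C,(c,np.argmax(m[150:260,c]>0)+150-.5),.141)for c in cols])
f=np.polyfit(pts[:,1],pts[:,0],1);y=-np.degrees(np.arctan(f[0]));
rows=range(200,225,3);mid=np.mean([(onz(C,(np.flatnonzero(m[k])[0]-.5,k),.141)+onz(C,(np.flatnonzero(m[k])[-1]+.5,k),.141))/2 for k in rows],0)
u=np.array([np.cos(np.radians(y)),np.sin(np.radians(y))]);n=np.array([-u[1],u[0]])
e=pts[:,:2].mean(0);ax=n*(mid[:2]@n)+u*(e@u-.034);print("yaw",y,"axis",ax)
for P in([.6812,-.118],[.6832,-.1183],[.6828,-.1195]):
  for A in(ax,[.505,-.0475],[.5087,-.0455],[.5043,-.0496]):
    d=np.array(P)-A;print((d@n).round(4),end=' ')
E
```

```text
clock: 8.2
tcp_pos: [0.5039, -0.0451, 0.1488]
orientation: [3.085, -0.59, -0.008]
contact_force: [-1.7, 1.6, 1.0]
grip_width: 0.0113
[-0.0003 -0.0008 -0.0008 -0.0002  0.0002 -0.0022 -0.0002] 8.2 [-1.7217  1.6168  0.9992] -21.64850548051779 0.011318004642832549
yaw -21.341209235126918 axis [ 0.5086 -0.0462]
-0.0041 -0.0015 -0.0048 0.0007 -0.0036 -0.0011 -0.0043 0.0011 -0.0049 -0.0024 -0.0056 -0.0001
```

View pics/s5.png

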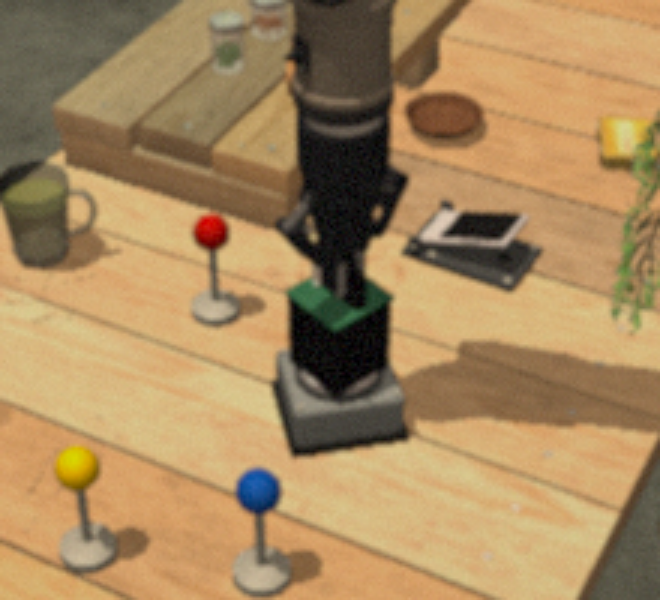

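```bash
python3 -m jog '[0,0,0.004,0,0,0,0, 0,0,0.004,0,0,0,0, 0,0,0.004,0,0,0,0, 0,0,0.004,0,0,0,0, 0,0,0.004,0,0,0,0, 0,0,0.004,0,0,0,0]'; python3 - <<'E'
from h import *
o=r.get_obs();W=R.from_rotvec(o["orientation"]).as_matrix();print(np.abs(o["qvel"]).max(),o["contact_force"],np.degrees(np.arctan2(W[1,0],W[0,0])),o["grip_width"])
print(r.hand_in())
E
```

```text
clock: 8.9
tcp_pos: [0.5039, -0.0451, 0.1488]
orientation: [3.082, -0.609, -0.008]
contact_force: [-0.4, 0.9, 1.1]
grip_width: 0.0109
0.002316621351308598 [-0.3643  0.9165  1.1416] -22.364717869703455 0.01086513638294701
the job is handed in; nothing more can be done
None
```

I pressed the pedal to its stop and let it come up. I then gripped the bar at a commanded 40 N, turned the head about 62° clockwise to face the red ball, and handed in at about 8.9 s still holding it. No verdict was reported.

- **Pedal:** The force rose from 9 N to 42 N over the last 1.3 mm, which I took as the stop. The pictures afterwards show the pedal up.
- **Aim:** The hand's yaw was −22.4° at hand-in. My position estimates for the axis and the ball put the ball's bearing between −21° and −23°. About 0.7° before that, they put the ball −5.6 to +1.1 mm off the line of sight (the limit is 14 mm). I then turned the head that last 0.7° but did not re-measure the head or the ball.
- **Grip and stillness:** At hand-in the fingers read 10.9 mm on the 12 mm bar, the arm was still, and the outside force was about 1.5 N.
- **Ball targets:** The red post looked unmoved in the top view after the main turn. All three were standing in the last scene picture, taken just before the small final turn.
- **Disagreement:** My estimates of the viewer's axis from the top and wrist cameras differ by about 4 to 5 mm. That is inside the tolerance.
- **Failed check:** A check of the red ball in the last wrist picture failed because the ball was out of view there.

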